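Screw the filler plug home in the gear case

ROBOT

A 7-joint arm with a two-finger parallel gripper is mounted at the origin on a cart in front of the work surface, level with it; the furniture and walls round the work are solid. World frame = base frame: x ahead of the robot, y to its left, z up, the work surface at z = 0. Lengths are in m, angles in rad, forces in N, time in s.
With the tool pointing down it reaches from about 0.425 to 1.025 m from the base axis. Payload 9.4 kg.
Tool frame: the origin (TCP) lies midway between the tips of the shut fingers; the grasp point (between the pads) lies 19 mm behind it; z points along the fingers, y is the line along which they close (so a half turn about z gives the same grasp; the last joint's range is limited). The gripper opens to 85 mm and grips with 20 to 120 N. Pads are 22 mm wide; open, the fingers measure 114 mm over their backs; the gripper's body (76 mm by 85 mm) begins 54 mm behind the grasp point. The pads swing forward as they close: fully open they stand 13 mm farther back than shut.
Start: joints at [1.037, 0.599, -0.003, 1.599, 0.002, 0.943, -0.08], TCP at [0.32, -0.651, 0.199] pointing down, gripper open.
Joint ranges: [-2.57, 2.57], [-0.35, 1.97], [-1.29, 1.29], [0.11, 2.56], [-1.05, 4.19], [0.11, 1.86], [-2.63, 2.63]. Speed limits (rad/s): [2.22, 2.22, 3.01, 3.01, 3.14, 3.14, 3.14].

INTERFACE

Orientations are given as a unit quaternion [x, y, z, w].
In Python, from cell import monitor, cams, job gives the robot as it stands.
- The arm moves only by the tool play_rows, never from a script. Its argument "targets" is a list of rows, each a list of 6 numbers: the shift along the tool's x, y, z in mm, then the turn, a rotation vector about the tool's x, y, z in degrees. A call has 1 to 10 rows; each row shifts and turns the commanded pose from where the row before left it, along the tool's axes as they then stand; what a row does not reach is not made up. A row lasts 1/8 s, in which the tool goes at most 62.5 mm and 10.7 degrees, less where a joint would pass 70% of its speed; a pose out of reach is approached as far as the arm can. A call with a gripper value outside its range is refused whole. "claw" is the gripper command: -1 is shut, 1 is fully open, values between are in proportion, set as the call begins (left out, the last holds). The fingers move at their own pace and stop on an object; the grip force is fixed at half the most. Time passes only in rows, so rows that do not move let the fingers close. It gives the time, the measured TCP pose, the force, the opening and the grip force at its end, in the units of the state.
- monitor.state(): the state, without advancing time (a new reading comes with each control period).
- cams.get_image(name): name is "scene" or "top" or "wrist"; returns a dict with "pixels" (400x640x3 uint8, red, green, blue), "mtx" (3x3 intrinsics, pixels), "pose" (4x4, takes a point from camera to world coordinates). Camera axes: x right, y down, z forward; pixel columns grow to the right and rows downward; lengths in m; the calibration is good to about 2 mm. A picture is of the moment at which its call begins. There is no depth.
- job.sign_off(): hands the job in; it is judged then, once.
The state is a dict: "time_s": time; "joint_pos": joint angles; "dq": joint speeds; "effort": joint torques, N m; "tcp_pos": TCP position; "tcp_rot": TCP orientation; "force": force on the tool from outside, world axes, zero at the start; "ft_torque": the same for the moment, N m; "grip_width": finger opening in m; "gripper_force": force on a finger pad.
Only numpy, scipy, OpenCV 4.12 (cv2) and the standard library are available. Lean on these libraries where they do the work, as an engineer would, in place of code of your own. Each camera call takes 0.05 s, during which the arm holds its last target. There are 200 camera calls.

TASK

Put the black filler plug that stands on the bench into the filler neck of the aluminium gear case: under light downward pressure turn it backward (anticlockwise from above) until its lugs drop through the thread starts, press it down against the spring, then screw it forward (clockwise) to its stop so that its flange is fully home on the neck and stays down when you let go. Work gently: never force the plug against the case or wrench it against its stops, do not tip it over, and leave the parts lying about where they are.

Things in the scene. Friction and masses are not known exactly. Their poses are not given: they have to be found in the camera images.
- plug: Loose filler plug, about 0.2 kg, standing upright on its spigot. Origin: centre of the spigot's underside, z up the plug's axis. Steel spigot 34 mm diameter, z 0 to 24 mm (lowest 5 mm tapers to 28 mm); black flange disc 58 mm diameter, z 24 to 32 mm; black grip bar above it. Clockwise seen from above is forward (closing).
- plug_grip (a point): On the plug's axis in its grip bar, 50 mm above the plug's origin. The bar runs along the plug's x axis: 46 mm long (x), 14 mm thick (y), from 32 to 60 mm above the origin. Pinch it across its thickness.
- plug_rim (a point): On the plug's axis at the underside of its flange, 24 mm above the plug's origin; axes as the plug's.
- plug_lugs (a point): On the plug's axis at the underside of its four lugs, 7.3 mm above the plug's origin. The lugs point to the plug's +x, +y, -x, -y; each is 5.6 mm wide and 4 mm high and reaches to radius 22 mm.
- case: Fixed aluminium gear case on the bench, foot 170 x 140 mm, ribbed box 150 x 120 mm, 42 mm high (bolt heads 49 mm), with a round upright filler neck in its middle. Origin: centre of its underside, z up. Its thread is soft: over 60 N of contact between plug and case spoils it. 4 to 10 N down are enough, and 0.15 to 0.3 N m to feel a stop.
- neck_top (a point): Centre of the filler neck's open mouth, 88 mm above the bench, z up. Neck outside 58 mm, bore 47 mm diameter. Flange 0 to 1.5 mm above the mouth after release means locked home (0.7 mm nominal); a plug that is not locked is lifted by the spring to about 10 mm.
- ridge_top (a point): On the neck's axis, 5 mm below the mouth: level of the thread insert's flat ridge tops (ridges reach in to radius 18.6 mm). Lugs resting there hold the flange 11.7 mm above the mouth. The angle at which the insert sits in the neck differs from job to job, is in no reading and has nothing to do with the case's yaw.
- ridge_end (a point): On the neck's axis, 12 mm below the mouth: lowest part of the ridges' undersides. From above, clockwise, each quarter of the insert is: gap 30 degrees (thread start; a lug has 14 degrees to spare), ridge 54, rib 6. A rib stands 2.5 mm above the ridge tops, blocks clockwise turning on top (cross-threading), ends backward turning at the gap, and is the end stop below.
- neck_foot (a point): On the neck's axis at its foot, 41 mm below the mouth. How it turns: from on top, at most 90 degrees anticlockwise bring the lugs over the gaps (from on top of a rib the first 2.5 mm drop is only onto the ridge). With the flange less than 4.7 mm above the mouth the lugs run under the ridges; then 54 to 68 degrees clockwise to the stop, drawn down like a thread.
- seal_top (a point): On the neck's axis, 10 mm below the mouth: where the spring-loaded seal disc in the bore stands when free. It meets the spigot when the flange is 14 mm above the mouth and pushes up with 0.6 N per mm from there, 8.4 N when the flange touches the mouth.
- piston: Bystander, to be left alone: a grey piston, 60 mm diameter, 54 mm high. Origin: centre of its underside.
- spacer: Bystander, to be left alone: a steel hub spacer ring, 38 mm diameter, 30 mm high. Origin: centre of its underside.
- bearing: Bystander, to be left alone: a ball bearing, 47 mm diameter, 14 mm thick, lying flat. Origin: centre of its underside.
- spanner: Bystander, to be left alone: an open spanner 200 mm long, lying. Origin: centre of its underside.
- brake_pad: Bystander, to be left alone: a brake pad 84 x 42 x 12 mm, lying. Origin: centre of its underside.
- tape: Bystander, to be left alone: a black roll of tape, 66 mm diameter, 19 mm high. Origin: centre of its underside.
- bolt: Bystander, to be left alone: a steel bolt 55 mm long, standing on its head. Origin: centre of its underside.
- screwdriver: Bystander, to be left alone: a screwdriver 215 mm long, lying. Origin: centre of its underside.
Mind the look-alikes: they are no part of the job. What is shaped like the plug but turquoise is not meant.

How it is judged:
On the way, in this order (a step that is already met when the one before it is completed fails the run):
1. the plug stands upright in the neck, its lugs not yet through the thread starts (flange 6 to 16 mm above the mouth) (horizontal distance between plug_rim and neck_top below 0.004 m and z of plug_rim in the frame of neck_top between 0.006 and 0.016 m), for 0.1 s.
2. the lugs have dropped through and the plug is pressed down (flange less than 4.7 mm above the mouth) (horizontal distance between plug_rim and neck_top below 0.004 m and z of plug_rim in the frame of neck_top below 0.0047 m), for 0.1 s.
At the end, for the whole second after the job is handed in: The plug is locked in the neck, released and at rest: flange underside less than 2.2 mm above the neck's mouth though nothing holds it down, centred within 4 mm, tilted less than 0.06 rad (horizontal distance between plug_rim and neck_top below 0.004 m and z of plug_rim in the frame of neck_top below 0.0022 m and angle between plug's own z axis and vertical below 0.06 rad and linear speed of plug below 0.01 m/s and contact force between plug and the fingers below 0.1 N); the robot touches nothing.
It fails at once if the plug is forced against the case (over 60 N) (contact force between plug and case above 60 N).
It fails at once if the plug is tipped over (more than 0.6 rad) (angle between plug's own z axis and vertical above 0.6 rad).
It fails at once if a bystander part is displaced by more than 2 cm (distance of any of piston, spacer, bearing, spanner, brake_pad, tape, bolt, screwdriver from where it was at the start of the episode above 0.02 m).
It also fails if it takes over 72 s, if anything falls off the work surface, if the arm or the gripper's body presses on something with over 40 N, if the wrist force passes 120 N, or if a joint passes its speed limit or range.

## Working session

There is one attempt and no reset: what is moved stays moved. The work goes in short steps, Python scripts to look and compute and a tool call to move; the robot and the scene stay as the last step left them, time stands still between calls to the robot, and variables do not carry over. Pictures are saved under pics/ and viewed, at most 10 in all, crops included, and the job is handed in when it is done.

Besides the shell and the picture viewer there is one more tool, called after "Request:" as a command line: name --pt "numbers of a row" for each row, then --argument value for the rest. play_rows: Moves the arm, as the interface text tells. Its arguments: {"type":"object","properties":{"targets":{"type":"array"},"claw":{"type":"number"}},"required":["targets"]}

```bash
mkdir -p pics; ls
python3 - <<'E'
from cell import monitor,cams
import cv2,numpy as np
for n in ("scene","top"):
    r=cams.get_image(n); cv2.imwrite(f"pics/{n}0.png",r["pixels"][:,:,::-1])
    np.savez(f"{n}0.npz",**r); print(n,np.round(r["mtx"],1).tolist(),np.round(r["pose"],3).tolist())
print(monitor.state())
E
```

```text
pics
scene [[380.8, 0.0, 320.8], [0.0, 380.8, 197.6], [0.0, 0.0, 1.0]] [[-0.493, -0.415, 0.764, -0.341], [-0.87, 0.241, -0.431, 0.439], [-0.005, -0.877, -0.48, 0.65], [0.0, 0.0, 0.0, 1.0]]
top [[407.0, 0.0, 314.0], [0.0, 407.0, 193.9], [0.0, 0.0, 1.0]] [[0.023, -0.982, 0.187, 0.319], [-0.999, -0.028, -0.022, -0.028], [0.027, -0.186, -0.982, 1.383], [0.0, 0.0, 0.0, 1.0]]
{'time_s': 0.1, 'joint_pos': array([ 1.03727085,  0.60005186, -0.00253398,  1.60003881,  0.00177791,
        0.94291126, -0.07978965]), 'dq': array([-1.10983232e-05, -5.40156437e-04, -2.31861516e-03, -1.45028932e-03,
       -1.77997749e-03,  3.51909715e-04, -1.92354641e-04]), 'effort': array([ 5.80998210e-03, -7.77997684e+01,  1.57084096e+00, -2.58623779e+01,
        1.27385056e-02,  5.44396316e-03,  2.82307127e-05]), 'tcp_pos': array([ 0.31957878, -0.65024675,  0.19780257]), 'tcp_rot': array([ 9.74021342e-01,  2.26455138e-01, -2.16491808e-04, -6.69385117e-04]), 'force': array([-0.82341329,  0.54448066, -0.31692864]), 'ft_torque': array([ 0.00965348, -0.03578995,  0.05159977]), 'gripper_force': 0.0, 'grip_width': 0.08545516089750248}
```

View pics/top0.png

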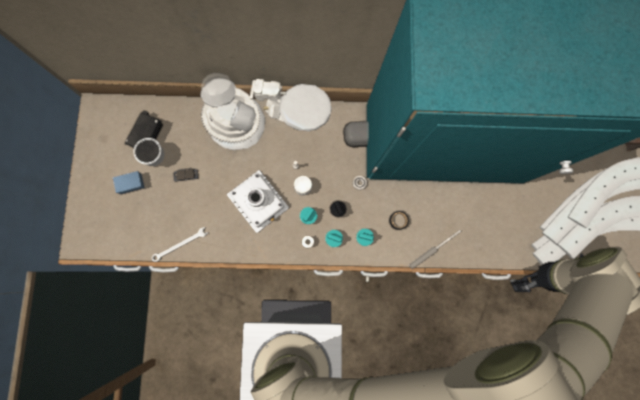

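View pics/scene0.png

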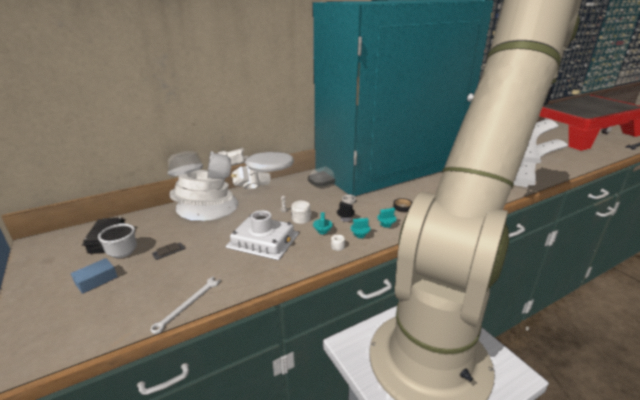

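The black plug is at top-pixel (338,209) and the neck mouth at (257,197). Turquoise look-alikes are at (309,215), (334,238) and (366,237). The cabinet edge runs near row 180 for columns above 365.

```bash
cat > h.py <<'E'
import numpy as np,cv2
from scipy.spatial.transform import Rotation as R
def ray(r,u,v):
    d=r["pose"][:3,:3]@np.linalg.solve(r["mtx"],[u,v,1.]); return r["pose"][:3,3],d
def onplane(r,u,v,z):
    c,d=ray(r,u,v); return c+d*(z-c[2])/d[2]
def proj(r,p):
    q=r["pose"][:3,:3].T@(np.asarray(p)-r["pose"][:3,3]); q=r["mtx"]@q; return q[:2]/q[2]
def rows(st,p,tx_dir=None):
    """tool-frame shift (mm) to reach TCP p, yaw change (deg about tool z) to bring tool y to angle tx_dir (mod 180)"""
    M=R.from_quat(st["tcp_rot"]).as_matrix()
    sh=M.T@(np.asarray(p)-st["tcp_pos"])*1000
    return np.round(sh,1)
E
python3 - <<'E'
from h import *
from cell import monitor
r=dict(np.load("top0.npz")); im=r["pixels"]
print("plug",onplane(r,338.5,208,0.055),"neck",onplane(r,256.5,197,0.088))
for n,u,v,z in [("t1",309,215,.05),("t2",334,238,.05),("t3",366,237,.05),("piston",304,185,.05),("bearing",360,183,.01),("tape",399,220,.02),("spacer",308,242,.03),("bolt",299,164,.05),("cab",366,180,0),("grey",357,133,0.03)]: print(n,onplane(r,u,v,z).round(3))
st=monitor.state(); print(R.from_quat(st["tcp_rot"]).as_matrix().round(3))
cv2.imwrite("pics/crop.png",cv2.resize(im[130:270,210:420,::-1],None,fx=3.8,fy=3.8,interpolation=cv2.INTER_CUBIC))
E
```

```text
plug [ 0.52707645 -0.13993979  0.055     ] neck [0.55048317 0.12798883 0.088     ]
t1 [ 0.502 -0.043  0.05 ]
t2 [ 0.428 -0.127  0.05 ]
t3 [ 0.434 -0.232  0.05 ]
piston [ 0.603 -0.024  0.05 ]
bearing [ 0.624 -0.217  0.01 ]
tape [ 0.497 -0.349  0.02 ]
spacer [ 0.414 -0.042  0.03 ]
bolt [ 0.675 -0.005  0.05 ]
cab [ 0.637 -0.24   0.   ]
grey [ 0.798 -0.204  0.03 ]
[[ 0.897  0.441 -0.001]
 [ 0.441 -0.897  0.001]
 [-0.    -0.001 -1.   ]]
```

View pics/crop.png

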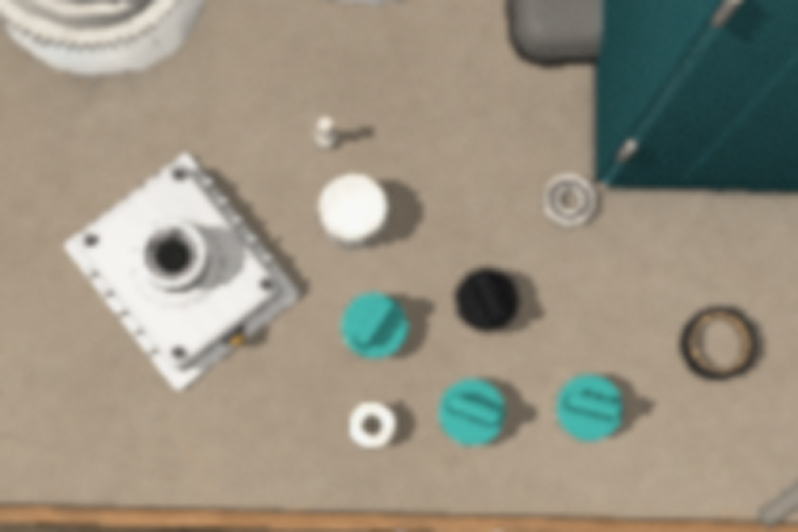

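The black plug sits at crop (487,298), which is pixel (338,208). Its bar runs about 26° from world x, so it nearly lines up with the tool's x axis. I'll go above it and look with the wrist camera.

Request:
play_rows --pt "10 -9 -40 0 0 0" --pt "30 -27 -40 0 0 0" --pt "45 -40 -20 0 0 0" --pt "50 -45 0 0 0 0" --pt "50 -45 0 0 0 0" --pt "50 -45 0 0 0 0" --pt "50 -45 0 0 0 0" --pt "45 -40 0 0 0 0" --pt "45 -40 0 0 0 0" --pt "30 -27 0 0 0 0" --claw 1

```text
time_s: 1.35
tcp_pos: [0.5164, -0.1617, 0.2982]
tcp_rot: [0.974, 0.228, 0.0, -0.0]
force: [1.1, 0.1, -0.3]
grip_width: 0.0852
gripper_force: 0.0
```

Run:
```python
from h import *
from cell import monitor,cams
r=cams.get_image("wrist"); np.savez("w1.npz",**r); cv2.imwrite("pics/w1.png",r["pixels"][:,:,::-1])
st=monitor.state(); print(st["tcp_pos"],R.from_quat(st["tcp_rot"]).as_matrix().round(3).tolist(),st["joint_pos"].round(2),r["pose"].round(3).tolist(),r["mtx"].round(1).tolist())
print(proj(r,[.527,-.14,.055]))
```

```text
[ 0.51827504 -0.15662131  0.29820122] [[0.894, 0.448, 0.001], [0.448, -0.894, 0.003], [0.002, -0.002, -1.0]] [ 0.31  0.28 -0.15  1.89  0.05  0.98 -0.97] [[0.444, -0.855, -0.269, 0.584], [-0.896, -0.423, -0.133, -0.128], [-0.0, 0.301, -0.954, 0.473], [0.0, 0.0, 0.0, 1.0]] [[300.5, 0.0, 323.1], [0.0, 300.5, 201.6], [0.0, 0.0, 1.0]]
[312.72295521 149.89882388]
```

View pics/w1.png

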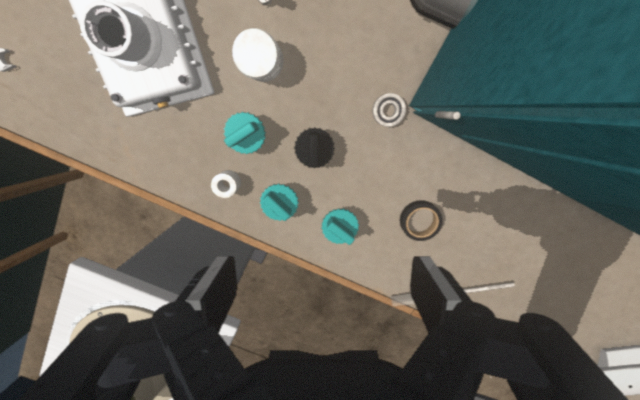

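The black plug is at (314,148) with its bar nearly vertical in the image, that is, along tool x. The neck mouth is at about (107,32).

```bash
cat >> h.py <<'E'
def plugblob(r,guess,save=None,rad=45):
    g=r["pixels"].max(2).astype(float); u,v=proj(r,guess)
    m=(g<55).astype(np.uint8); yy,xx=np.mgrid[:400,:640]; m[(xx-u)**2+(yy-v)**2>rad**2]=0
    m=cv2.morphologyEx(m,cv2.MORPH_OPEN,np.ones((5,5),np.uint8))
    c=max(cv2.findContours(m,0,2)[0],key=cv2.contourArea); e=cv2.fitEllipse(c)
    if save:
        x,y=int(u),int(v); s=r["pixels"][max(y-50,0):y+50,max(x-50,0):x+50,::-1].astype(float)
        cv2.imwrite(save,cv2.resize(np.clip(s*2.5,0,255).astype(np.uint8),(500,500),interpolation=cv2.INTER_CUBIC))
    return e,cv2.contourArea(c)
E
python3 - <<'E'
from h import *
r=dict(np.load("w1.npz")); e,a=plugblob(r,[.527,-.14,.045],"pics/w1p.png"); print(e,a); print(onplane(r,*e[0],.036)); print("neck",onplane(r,107,32,.088))
t=dict(np.load("top0.npz")); e,a=plugblob(t,[.527,-.14,.045],rad=16); print(e,a,onplane(t,*e[0],.036))
E
```

```text
((322.7292175292969, 149.87547302246094), (15.494866371154785, 32.75494384765625), 7.524519920349121) 384.5
[ 0.53085084 -0.15351421  0.036     ]
neck [0.54788958 0.12941268 0.088     ]
((338.2140197753906, 208.66929626464844), (14.1798734664917, 15.067745208740234), 107.64613342285156) 156.0 [ 0.52775132 -0.14060479  0.036     ]
```

View pics/w1p.png

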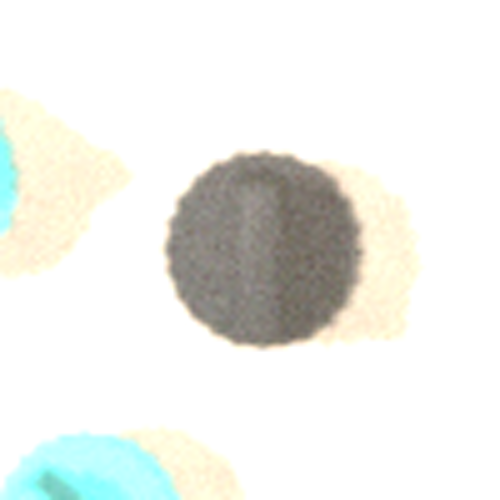

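The enhanced crop shows the flange disc centred at crop (264,249), with its bar vertical (within about 2°) at crop x≈262. So the tool x axis already matches the bar.

```bash
sed -i 's/g<55/g<75/' h.py
python3 - <<'E'
from h import *
from cell import monitor
r=dict(np.load("w1.npz")); e,a=plugblob(r,[.527,-.14,.045]); print(e,a); p=onplane(r,*e[0],.030); print(p)
print("ray dir of image-y at plug", (onplane(r,e[0][0],e[0][1]-10,.06)-onplane(r,e[0][0],e[0][1]+10,.06)))
st=monitor.state(); print(st["tcp_pos"],rows(st,[p[0],p[1],.12]))
# neck: ellipse of rim bright vs dark bore
g=r["pixels"].max(2); s=g[0:80,60:160]; cv2.imwrite("pics/neckw.png",cv2.resize(r["pixels"][0:80,60:160,::-1],(800,600)))
E
```

```text
((314.4298095703125, 147.5552978515625), (37.53205871582031, 37.80769348144531), 169.35565185546875) 1095.5
[ 0.52775589 -0.1414877   0.03      ]
ray dir of image-y at plug [0.024368   0.01180081 0.        ]
[ 0.51827504 -0.15662131  0.29820122] [ 14.9  -8.9 178.3]
```

Request:
play_rows --pt "2 -1 10 0 0 0" --pt "4 -2 25 0 0 0" --pt "4 -2 30 0 0 0" --pt "3 -2 30 0 0 0" --pt "2 -2 30 0 0 0" --pt "0 0 30 0 0 0" --pt "0 0 15 0 0 0" --pt "0 0 5 0 0 0" --pt "0 0 0 0 0 0" --pt "0 0 0 0 0 0"

```text
time_s: 2.65
tcp_pos: [0.5257, -0.1503, 0.1241]
tcp_rot: [0.974, 0.226, 0.001, 0.0]
force: [-0.1, 0.1, 0.2]
grip_width: 0.0853
gripper_force: 0.0
```

Run:
```python
from h import *
from cell import monitor,cams
r=cams.get_image("wrist"); np.savez("w2.npz",**r)
e,a=plugblob(r,[.5277,-.141,.045],rad=50); print(e,a,proj(r,[.5277,-.141,.045])); p=onplane(r,*e[0],.030); print(p)
x,y=map(int,e[0]); s=r["pixels"][max(y-70,0):y+70,x-90:x+90,::-1].astype(float); cv2.imwrite("pics/w2.png",cv2.resize(np.clip(s*2.5,0,255).astype(np.uint8),None,fx=4,fy=4))
st=monitor.state(); print(st["tcp_pos"],rows(st,[.5277,-.141,.037]),R.from_quat(st["tcp_rot"]).as_matrix().round(3).tolist(),st["force"],st["joint_pos"].round(2))
```

```text
((315.43756103515625, 186.10537719726562), (60.45466232299805, 61.56844711303711), 171.049072265625) 2892.5 [314.78020622 190.7316751 ]
[ 0.52807867 -0.14107409  0.03      ]
[ 0.5256845  -0.15028486  0.12413928] [ 5.8 -7.5 87.1] [[0.897, 0.441, 0.001], [0.441, -0.897, -0.0], [0.001, 0.001, -1.0]] [ 0.02433713 -0.14279766 -0.33192149] [ 0.26  0.49 -0.13  2.07  0.11  0.58 -1.05]
```

View pics/w2.png

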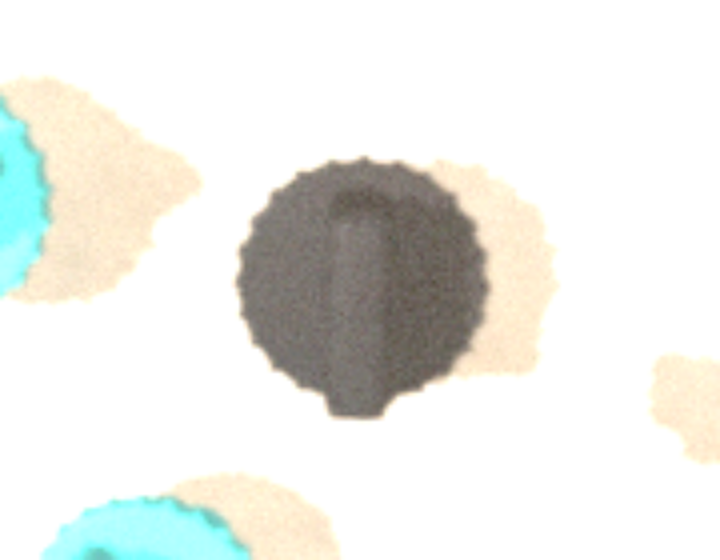

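Wrist view: the bar is vertical in the image and aligned with the tool. The flange centre is about (0.528, -0.141). Descending.

Request:
play_rows --pt "3 -4 5 0 0 0" --pt "3 -4 15 0 0 0" --pt "0 0 20 0 0 0" --pt "0 0 20 0 0 0" --pt "0 0 15 0 0 0" --pt "0 0 7 0 0 0" --pt "0 0 2 0 0 0" --pt "0 0 0 0 0 0" --pt "0 0 0 0 0 0"

```text
time_s: 3.82
tcp_pos: [0.5274, -0.1404, 0.0398]
tcp_rot: [0.974, 0.226, 0.0, 0.0]
force: [-1.0, 0.7, 0.8]
grip_width: 0.0856
gripper_force: 0.0
```

Run:
```python
from h import *
from cell import monitor
st=monitor.state(); print(st["tcp_pos"],rows(st,[.5282,-.141,.037]),st["force"])
```

```text
[ 0.52736441 -0.14035901  0.03979226] [0.5 0.9 2.8] [-1.00723921  0.66892599  0.80479562]
```

Request:
play_rows --pt "0.5 1 2 0 0 0" --pt "0 0 0 0 0 0"

```text
time_s: 4.08
tcp_pos: [0.528, -0.1411, 0.0373]
tcp_rot: [0.974, 0.226, 0.0, 0.0]
force: [-0.6, 1.1, -0.9]
grip_width: 0.0854
gripper_force: 0.0
```

Request:
play_rows --pt "0 0 0 0 0 0" --pt "0 0 0 0 0 0" --pt "0 0 0 0 0 0" --pt "0 0 0 0 0 0" --pt "0 0 0 0 0 0" --pt "0 0 0 0 0 0" --pt "0 0 0 0 0 0" --claw -1

```text
time_s: 4.95
tcp_pos: [0.5279, -0.1409, 0.0373]
tcp_rot: [0.974, 0.226, -0.0, 0.0]
force: [0.1, 0.8, 0.6]
grip_width: -0.0003
gripper_force: 0.0
```

The fingers shut on nothing, so I'm looking.

Run:
```python
from h import *
from cell import monitor,cams
r=cams.get_image("wrist"); np.savez("w3.npz",**r); s=cams.get_image("scene")
st=monitor.state(); print(st["tcp_pos"],st["grip_width"],st["gripper_force"],st["force"])
a=np.clip(r["pixels"][150:,170:470,::-1].astype(float)*2,0,255).astype(np.uint8)
u,v=map(int,proj(s,[.528,-.141,.05])); b=np.clip(s["pixels"][v-50:v+50,u-60:u+60,::-1].astype(float)*2,0,255).astype(np.uint8)
a=cv2.resize(a,(390,325)); b=cv2.resize(b,(390,325)); cv2.imwrite("pics/w3.png",np.hstack([a,b]))
print(proj(r,[.528,-.141,.037]))
```

```text
[ 0.52791482 -0.14092288  0.03723506] 0.00018953803776210047 0.0 [0.14657501 0.97190069 0.24465004]
[323.72887105 232.79409896]
```

View pics/w3.png

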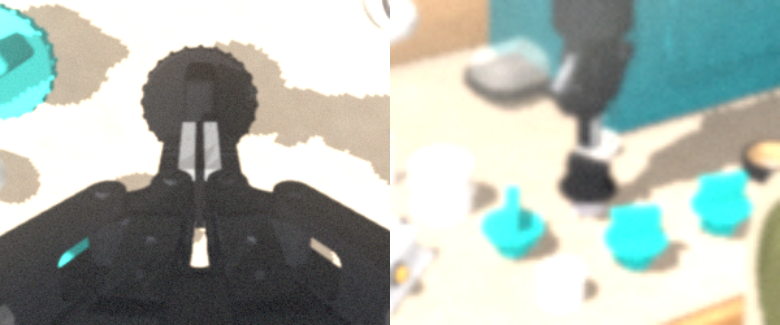

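Left panel: the wrist view shows the fingertips meeting at crop (200,122), on the camera-near half of the bar. The flange is centred at about (200,100). Right panel: the fingers look to be above or behind the plug. I'll compute where things really are.

Run:
```python
from h import *
r=dict(np.load("w3.npz"))
f=lambda x,y:(170+x/1.3,150+y/1.3)   # crop->img
for n,x,y,zs in [("flange c",200,100,(.03,)),("bar far end",200,65,(.06,.03)),("tip",200,122,(.037,.06,.08)),("tipL",181,122,(.037,.06)),("tipR",218,122,(.037,.06)),("flL",142,100,(.03,)),("flR",258,100,(.03,)),("top",200,46,(.03,))]:
    for z in zs: 
        p=onplane(r,*f(x,y),z); d=p-[.528,-.141,0]; c,s=.897,.441
        print(n,z,p.round(4)," tool xy mm:",round(1e3*(c*d[0]+s*d[1]),1),round(1e3*(s*d[0]-c*d[1]),1))
```

```text
flange c 0.03 [ 0.529  -0.1406  0.03  ]  tool xy mm: 1.1 0.1
bar far end 0.06 [ 0.5539 -0.1283  0.06  ]  tool xy mm: 28.8 -0.0
bar far end 0.03 [ 0.5456 -0.1325  0.03  ]  tool xy mm: 19.5 0.1
tip 0.037 [ 0.5212 -0.1445  0.037 ]  tool xy mm: -7.7 0.1
tip 0.06 [ 0.531  -0.1395  0.06  ]  tool xy mm: 3.3 0.0
tip 0.08 [ 0.5395 -0.1353  0.08  ]  tool xy mm: 12.8 -0.1
tipL 0.037 [ 0.517  -0.1361  0.037 ]  tool xy mm: -7.7 -9.3
tipL 0.06 [ 0.5274 -0.1323  0.06  ]  tool xy mm: 3.3 -8.1
tipR 0.037 [ 0.5251 -0.1524  0.037 ]  tool xy mm: -7.7 8.9
tipR 0.06 [ 0.5344 -0.1465  0.06  ]  tool xy mm: 3.3 7.7
flL 0.03 [ 0.5162 -0.1144  0.03  ]  tool xy mm: 1.1 -29.0
flR 0.03 [ 0.5419 -0.1667  0.03  ]  tool xy mm: 1.1 29.2
top 0.03 [ 0.5541 -0.1282  0.03  ]  tool xy mm: 29.1 0.1
```

The plug hasn't moved. Both views put the real fingertips about 33–38 mm higher than the reported TCP: the shut tips are at about z 0.072–0.076, clear above the 60 mm bar top. I'll open, go down about 33 mm and grip again.

Request:
play_rows --pt "0 0 0 0 0 0" --pt "0 0 0 0 0 0" --pt "0 0 0 0 0 0" --pt "0 0 0 0 0 0" --pt "0 0 0 0 0 0" --pt "0 0 6 0 0 0" --pt "0 0 8 0 0 0" --pt "0 0 7 0 0 0" --pt "0 0 5 0 0 0" --pt "0 0 0 0 0 0" --claw 1

```text
time_s: 6.3
tcp_pos: [0.5276, -0.1409, 0.0107]
tcp_rot: [0.974, 0.226, -0.0, -0.0]
force: [1.1, 0.1, -0.0]
grip_width: 0.0852
gripper_force: 0.0
```

Run:
```python
from h import *
from cell import monitor,cams
r=cams.get_image("wrist"); np.savez("w4.npz",**r); s=cams.get_image("scene")
st=monitor.state(); print(st["tcp_pos"],st["grip_width"],st["force"])
a=np.clip(r["pixels"][150:,150:490,::-1].astype(float)*2,0,255).astype(np.uint8)
u,v=map(int,proj(s,[.528,-.141,.05])); b=np.clip(s["pixels"][v-40:v+40,u-45:u+45,::-1].astype(float)*1.7,0,255).astype(np.uint8)
a=cv2.resize(a,(400,294)); b=cv2.resize(b,(331,294),interpolation=cv2.INTER_CUBIC); cv2.imwrite("pics/w4.png",np.hstack([a,b]))
```

```text
[ 0.52795772 -0.14092808  0.01123089] 0.08538703909821714 [ 0.4253162  -0.15836184  0.70080873]
```

View pics/w4.png

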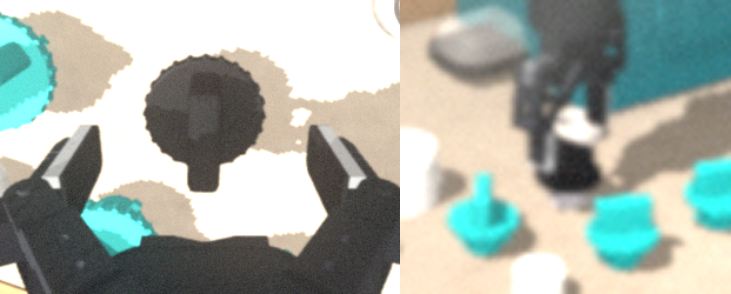

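Left panel: the open fingertips are at crop (100,126) and (310,126), straddling the bar, about 146 mm from the camera. The shut tips would be near z 0.044, so I'll go 7 mm lower and close.

Request:
play_rows --pt "0 0 3 0 0 0" --pt "0 0 3 0 0 0" --pt "0 0 1 0 0 0" --pt "0 0 0 0 0 0"

```text
time_s: 6.9
tcp_pos: [0.5278, -0.1409, 0.0042]
tcp_rot: [0.974, 0.226, -0.0, -0.0]
force: [-0.2, -0.7, -0.2]
grip_width: 0.0854
gripper_force: 0.0
```

Request:
play_rows --pt "0 0 0 0 0 0" --pt "0 0 0 0 0 0" --pt "0 0 0 0 0 0" --pt "0 0 0 0 0 0" --pt "0 0 0 0 0 0" --pt "0 0 0 0 0 0" --claw -1

```text
time_s: 7.65
tcp_pos: [0.528, -0.1409, 0.0045]
tcp_rot: [0.974, 0.226, 0.0, 0.0]
force: [0.2, 0.4, 4.4]
grip_width: 0.0129
gripper_force: 59.2
```

Gripped at width 13 mm. Lifting straight up first, then moving to look at the neck.

Request:
play_rows --pt "0 0 -2 0 0 0" --pt "0 0 -8 0 0 0" --pt "0 0 -20 0 0 0" --pt "0 0 -30 0 0 0" --pt "0 0 -35 0 0 0" --pt "0 0 -35 0 0 0" --pt "0 0 -25 0 0 0" --pt "0 0 -10 0 0 0" --pt "0 0 0 0 0 0"

```text
time_s: 8.78
tcp_pos: [0.5279, -0.141, 0.1695]
tcp_rot: [0.974, 0.226, 0.0, 0.0]
force: [-0.7, -0.1, -2.2]
grip_width: 0.0129
gripper_force: 58.5
```

Request:
play_rows --pt "2 -10 0 0 0 0" --pt "5 -20 0 0 0 0" --pt "7 -30 0 0 0 0" --pt "7 -35 0 0 0 0" --pt "8 -35 0 0 0 0" --pt "8 -35 0 0 0 0" --pt "6 -35 0 0 0 0" --pt "5 -25 0 0 0 0" --pt "2 -8 0 0 0 0" --pt "0 0 0 0 0 0"

```text
time_s: 10.02
tcp_pos: [0.4696, 0.0908, 0.169]
tcp_rot: [0.974, 0.227, -0.0, 0.0]
force: [0.1, 0.0, -2.0]
grip_width: 0.0129
gripper_force: 58.6
```

Run:
```python
from h import *
from cell import monitor,cams
r=cams.get_image("wrist"); np.savez("w5.npz",**r); t=cams.get_image("top"); np.savez("t5.npz",**t)
st=monitor.state(); print(st["tcp_pos"],st["grip_width"],st["gripper_force"],st["force"],st["ft_torque"],st["joint_pos"].round(2))
print(R.from_quat(st["tcp_rot"]).as_matrix().round(3).tolist())
u,v=proj(r,[.549,.129,.088]); print(u,v)
g=cv2.cvtColor(r["pixels"],cv2.COLOR_RGB2GRAY)
cv2.imwrite("pics/w5.png",r["pixels"][:,:,::-1])
```

```text
[0.46999606 0.08951397 0.1690596 ] 0.012880026229868837 58.58678162097931 [-0.0241007  -0.61208217 -2.5841463 ] [-0.04473976 -0.01955753  0.02977   ] [-0.18  0.36 -0.16  2.17  0.1   0.62 -1.53]
[[0.898, 0.44, -0.0], [0.44, -0.898, -0.001], [-0.001, 0.0, -1.0]]
324.6541573167705 90.8116373900545
```

View pics/w5.png

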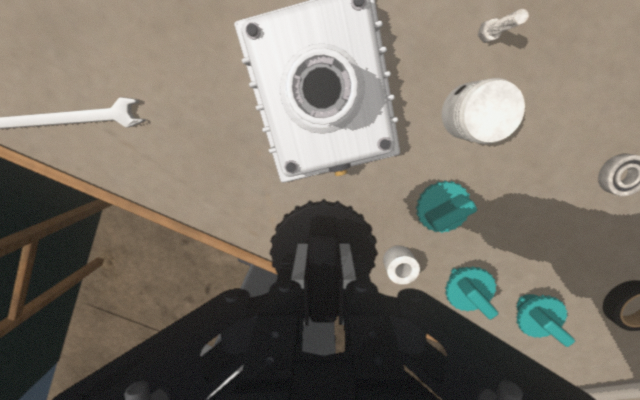

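The neck mouth is at about (322,86), with the white rim around the grey insert and dark bore. The held plug's flange is centred at about (324,248) below it. Next I'll fit both circles on their planes.

```bash
cat >> h.py <<'E'
def circ(P):
    A=np.c_[2*P,np.ones(len(P))]; s=np.linalg.lstsq(A,(P**2).sum(1),rcond=None)[0]
    for _ in range(3):
        d=np.abs(np.hypot(*(P-s[:2]).T)-np.sqrt(s[2]+s[:2]@s[:2])); k=d<=np.percentile(d,80)
        s=np.linalg.lstsq(A[k],(P**2).sum(1)[k],rcond=None)[0]
    return s[:2],np.sqrt(s[2]+s[:2]@s[:2]),d[k].max()
def radial(r,c,z,r0,r1,sign,angs,step=.0003):
    """strongest radial grey edge (sign +1: brighter outward) on plane z round c, circle fit"""
    g=cv2.GaussianBlur(cv2.cvtColor(r["pixels"],cv2.COLOR_RGB2GRAY),(0,0),1.0).astype(np.float32); P=[]
    rr=np.arange(r0,r1,step)
    for a in np.radians(angs):
        uv=np.array([proj(r,[c[0]+q*np.cos(a),c[1]+q*np.sin(a),z]) for q in rr],np.float32)
        p=cv2.remap(g,uv[None,:,0],uv[None,:,1],cv2.INTER_LINEAR)[0]; q=rr[1+np.argmax(sign*(p[2:]-p[:-2]))]
        P.append([c[0]+q*np.cos(a),c[1]+q*np.sin(a)])
    return circ(np.array(P))
E
python3 - <<'E'
from h import *
r=dict(np.load("w5.npz")); t=dict(np.load("t5.npz"))
c=onplane(r,322,86,.088)[:2]; print(c)
A=range(0,360,6)
for lo,hi,s in [(.018,.028,1),(.026,.034,-1)]: print("wrist",radial(r,c,.088,lo,hi,s,A))
for lo,hi,s in [(.018,.028,1),(.026,.034,-1)]: print("top",radial(t,c,.088,lo,hi,s,A))
b=dict(np.load("top0.npz")); print("top0",radial(b,c,.088,.018,.028,1,A))
w=dict(np.load("w1.npz")); print("w1",radial(w,c,.088,.018,.028,1,A))
z=.169+.0197
print("flange",radial(r,[.4699,.0897],z+.008,.024,.034,1,range(-40,95,5)))
E
```

```text
[0.55128809 0.13249328]
wrist (array([0.55031013, 0.13288167]), np.float64(0.023594209425317734), np.float64(0.00025755447620558203))
wrist (array([0.55040492, 0.13257161]), np.float64(0.02784625828379004), np.float64(0.00048747539785157223))
top (array([0.5542294, 0.1300158]), np.float64(0.02318126292549445), np.float64(0.0029629336344942636))
top (array([0.55306211, 0.13099591]), np.float64(0.029141251911183615), np.float64(0.0033717323751440223))
top0 (array([0.55161865, 0.13426826]), np.float64(0.019856837225536345), np.float64(0.001266127399150399))
w1 (array([0.55059023, 0.13328711]), np.float64(0.022595259839092652), np.float64(0.0015084026665304374))
flange (array([0.47134297, 0.09183785]), np.float64(0.028019722961908602), np.float64(0.0004161927925719344))
```

Request:
play_rows --pt "5 0 0 0 0 0" --pt "15 -1 0 0 0 0" --pt "20 -1 0 0 0 0" --pt "20 -1 0 0 0 0" --pt "15 -0.5 10 0 0 0" --pt "10 0 20 0 0 0" --pt "5 0 20 0 0 0" --pt "0 0 12 0 0 0" --pt "0 0 3 0 0 0" --pt "0 0 0 0 0 0"

```text
time_s: 11.38
tcp_pos: [0.549, 0.1329, 0.1042]
tcp_rot: [0.974, 0.226, -0.0, 0.0]
force: [-0.8, 0.2, -2.3]
grip_width: 0.0128
gripper_force: 58.6
```

Run:
```python
from h import *
from cell import monitor,cams
r=cams.get_image("wrist"); np.savez("w6.npz",**r)
st=monitor.state(); T=st["tcp_pos"]; M=R.from_quat(st["tcp_rot"]).as_matrix(); print(T,st["force"],st["joint_pos"].round(2),M.round(3).tolist())
N=[.5503,.1329]; print("to neck tool mm",rows(st,[*N,T[2]]))
B=range(-25,80,3)
n=radial(r,N,.088,.0265,.033,-1,B); print("neck arc",n)
for dz in (.0197,.0237,.0277): print("flange",dz,radial(r,T[:2],T[2]+dz,.024,.034,1,B))
a=cv2.resize(np.clip(r["pixels"][60:320,180:470,::-1].astype(float)*1.6,0,255).astype(np.uint8),None,fx=2.2,fy=2.2); cv2.imwrite("pics/w6.png",a)
```

```text
[0.54932137 0.13297839 0.10457119] [-0.36558798  0.38709243 -1.69091509] [-0.24  0.54 -0.14  2.05  0.13  0.56 -1.59] [[0.898, 0.441, 0.0], [0.441, -0.898, 0.0], [0.0, 0.0, -1.0]]
to neck tool mm [0.8 0.5 0. ]
neck arc (array([0.55140345, 0.13320943]), np.float64(0.027679793617461663), np.float64(0.000215139326425709))
flange 0.0197 (array([0.55545052, 0.13652468]), np.float64(0.02364587950189439), np.float64(0.001137031072564295))
flange 0.0237 (array([0.55649731, 0.13701816]), np.float64(0.023539623039349186), np.float64(0.0011532121756045594))
flange 0.0277 (array([0.5576012 , 0.13739835]), np.float64(0.023503482490556712), np.float64(0.001016573764536989))
```

View pics/w6.png

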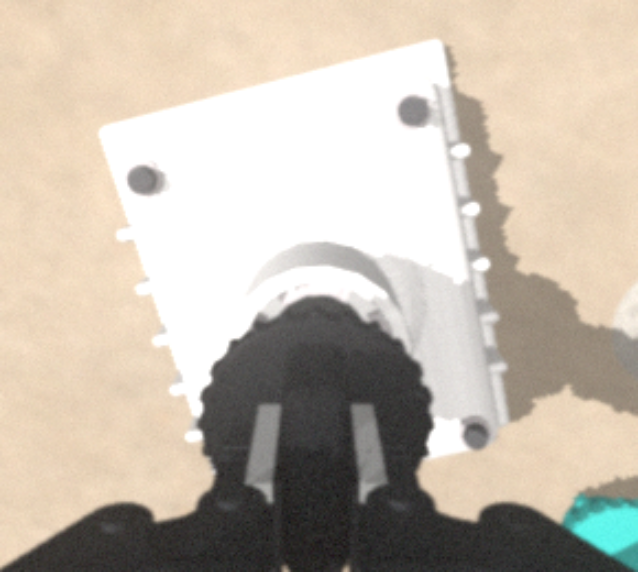

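Close view: the flange spans crop columns 200–432 (centre about 316), and the neck rim sits just behind it, centred at about 320–324. I'll check the lateral offset numerically.

Run:
```python
from h import *
from cell import monitor
r=dict(np.load("w6.npz")); st=monitor.state(); T=st["tcp_pos"]
g=r["pixels"].max(2)
for row in range(232,252,4):
    m=np.where(g[row,250:400]<75)[0]+250; print(row,m.min(),m.max(),(m.min()+m.max())/2)
print("TCP col",proj(r,[T[0],T[1],T[2]+.027]),"neck proj",proj(r,[.5503,.1329,.088]))
# far-most row of flange
for col in range(300,350,10): print(col,np.where(g[:,col]<75)[0][np.where(np.where(g[:,col]<75)[0]>150)[0][0]],end=" ")
tx=np.array([.898,.441,0])
print("\nexpected far edge row:",[proj(r,np.array([T[0],T[1],T[2]+.0277])+tx*(.029+d)).round(1).tolist() for d in (0,.001,.002)])
b=dict(np.load("w5.npz")); gb=b["pixels"].max(2); TT=np.array([.47,.0895,.169])
m=np.where(gb[:,324]<75)[0]; print("w5 far edge",m[m>170][0],[proj(b,TT+[0,0,.0277]+tx*(.029+d)).round(1).tolist() for d in (0,.001,.002)])
```

```text
232 277 370 323.5
236 274 373 323.5
240 272 375 323.5
244 273 374 323.5
248 272 375 323.5
TCP col [323.77550084 252.742396  ] neck proj [324.35362382 221.99518892]
300 206 310 200 320 196 330 196 340 201 
expected far edge row: [[323.8, 202.3], [323.8, 200.5], [323.9, 198.6]]
w5 far edge 200 [[326.5, 203.0], [326.5, 201.1], [326.6, 199.2]]
```

Request:
play_rows --pt "-0.5 0.5 3 0 0 0" --pt "0 0 5 0 0 0" --pt "0 0 4 0 0 0" --pt "0 0 2 0 0 0" --pt "0 0 2 0 0 0" --pt "0 0 0 0 0 0"

```text
time_s: 12.18
tcp_pos: [0.549, 0.1324, 0.0881]
tcp_rot: [0.974, 0.226, -0.0, 0.0]
force: [-0.3, -0.7, -2.3]
grip_width: 0.0131
gripper_force: 58.6
```

Request:
play_rows --pt "0 0 1 0 0 0" --pt "0 0 1 0 0 0" --pt "0 0 1 0 0 0" --pt "0 0 0 0 0 0"

```text
time_s: 12.68
tcp_pos: [0.5492, 0.1325, 0.0853]
tcp_rot: [0.974, 0.226, 0.0, -0.0]
force: [1.0, 0.1, -2.0]
grip_width: 0.0129
gripper_force: 58.6
```

Request:
play_rows --pt "0 0 1 0 0 0" --pt "0 0 1 0 0 0" --pt "0 0 1 0 0 0" --pt "0 0 0 0 0 0"

```text
time_s: 13.18
tcp_pos: [0.5494, 0.1325, 0.0822]
tcp_rot: [0.974, 0.226, 0.0, -0.0]
force: [2.5, 0.1, -3.1]
grip_width: 0.0128
gripper_force: 58.5
```

Request:
play_rows --pt "0.4 0 0.7 0 0 0" --pt "0 0 0.7 0 0 0" --pt "0 0 0.7 0 0 0" --pt "0 0 0 0 0 0"

```text
time_s: 13.68
tcp_pos: [0.5495, 0.1326, 0.0802]
tcp_rot: [0.974, 0.226, 0.0, 0.0]
force: [1.2, 0.1, -0.4]
grip_width: 0.0126
gripper_force: 58.8
```

Request:
play_rows --pt "0 0 0.5 0 0 0" --pt "0 0 0.5 0 0 0" --pt "0 0 0 0 0 0"

```text
time_s: 14.05
tcp_pos: [0.5497, 0.1326, 0.08]
tcp_rot: [0.974, 0.226, 0.0, 0.0]
force: [0.1, 0.1, 10.1]
grip_width: 0.0129
gripper_force: 60.5
```

Contact came at TCP z 0.0800, exactly where the lugs should rest on the ridge tops. I'll ease off slightly and turn anticlockwise (−z of the tool) in 12° steps, watching the force.

Request:
play_rows --pt "0 0 -0.3 0 0 0" --pt "0 0 0 0 0 -3" --pt "0 0 0 0 0 -3" --pt "0 0 0 0 0 -3" --pt "0 0 0 0 0 -3" --pt "0 0 0 0 0 0"

```text
time_s: 14.8
tcp_pos: [0.5496, 0.1331, 0.0801]
tcp_rot: [0.945, 0.327, 0.0, -0.0]
force: [1.0, 1.0, 6.7]
grip_width: 0.0129
gripper_force: 59.8
```

Run:
```python
from cell import monitor
st=monitor.state(); print(st["tcp_pos"],st["force"],st["ft_torque"],st["joint_pos"].round(2))
```

```text
[0.54960941 0.13305701 0.08005375] [1.04211856 1.0182904  6.74282513] [ 0.20721727 -0.16796968  0.0249314 ] [-0.21  0.58 -0.19  2.06  0.21  0.52 -1.45]
```

Request:
play_rows --pt "0 0 0 0 0 -3" --pt "0 0 0 0 0 -3" --pt "0 0 0 0 0 -3" --pt "0 0 0 0 0 -3" --pt "0 0 0 0 0 0"

```text
time_s: 15.42
tcp_pos: [0.5497, 0.1331, 0.0801]
tcp_rot: [0.905, 0.424, 0.001, -0.0]
force: [1.6, 1.3, 7.2]
grip_width: 0.0128
gripper_force: 59.8
```

```bash
cat > s.py <<'E'
from h import *
from cell import monitor
st=monitor.state(); M=R.from_quat(st["tcp_rot"]).as_matrix()
print("h",round((st["tcp_pos"][2]-.0683)*1e3,2),"yaw",np.degrees(np.arctan2(M[1,0],M[0,0])).round(1),st["tcp_pos"].round(4),st["force"].round(1),st["ft_torque"].round(2),st["joint_pos"][6].round(2),"grip",st["grip_width"].round(4))
E
python3 s.py
```

```text
Traceback (most recent call last):
  File "s.py", line 4, in <module>
    print("h",round((st["tcp_pos"][2]-.0683)*1e3,2),"yaw",np.degrees(np.arctan2(M[1,0],M[0,0])).round(1),st["tcp_pos"].round(4),st["force"].round(1),st["ft_torque"].round(2),st["joint_pos"][6].round(2),"grip",st["grip_width"].round(4))
                                                                                                                                                                                                                 ^^^^^^^^^^^^^^^^^^^^^^
AttributeError: 'float' object has no attribute 'round'
```

Request:
play_rows --pt "0 0 0 0 0 -3" --pt "0 0 0 0 0 -3" --pt "0 0 0 0 0 -3" --pt "0 0 0 0 0 -3" --pt "0 0 0 0 0 0"

```text
time_s: 16.05
tcp_pos: [0.5497, 0.133, 0.08]
tcp_rot: [0.856, 0.517, 0.001, -0.0]
force: [1.7, 0.8, 5.8]
grip_width: 0.013
gripper_force: 59.7
```

```bash
sed -i 's/,"grip".*/)/' s.py; python3 s.py
```

```text
h 11.72 yaw 62.2 [0.5497 0.133  0.08  ] [1.7 0.8 5.8] [ 0.22 -0.22  0.04] -1.15
```

Request:
play_rows --pt "0 0 0 0 0 -3" --pt "0 0 0 0 0 -3" --pt "0 0 0 0 0 -3" --pt "0 0 0 0 0 -3" --pt "0 0 0 0 0 0"

```text
time_s: 16.68
tcp_pos: [0.5496, 0.1329, 0.0796]
tcp_rot: [0.798, 0.603, 0.0, -0.0]
force: [1.9, 1.9, 2.2]
grip_width: 0.0129
gripper_force: 59.1
```

```bash
python3 s.py
```

```text
h 11.33 yaw 74.2 [0.5496 0.1329 0.0796] [1.9 1.9 2.2] [ 0.34 -0.53 -0.01] -1.0
```

The force fell and the flange dropped to 11.3 mm, so the lugs are over the gaps. I'll go 2° further, then press down in small steps.

Request:
play_rows --pt "0 0.4 0 0 0 -2" --pt "0 0 1 0 0 0" --pt "0 0 1 0 0 0" --pt "0 0 0 0 0 0"

```text
time_s: 17.18
tcp_pos: [0.5497, 0.1324, 0.0773]
tcp_rot: [0.787, 0.617, -0.0, -0.0]
force: [2.2, 1.0, 0.4]
grip_width: 0.0126
gripper_force: 58.8
```

```bash
python3 s.py
```

```text
h 8.99 yaw 76.2 [0.5497 0.1324 0.0773] [2.2 1.  0.4] [ 0.24 -0.52  0.02] -0.98
```

Request:
play_rows --pt "0 0 1 0 0 0" --pt "0 0 1 0 0 0" --pt "0 0 1 0 0 0" --pt "0 0 0 0 0 0"

```text
time_s: 17.68
tcp_pos: [0.5498, 0.1324, 0.0744]
tcp_rot: [0.787, 0.617, -0.0, 0.0]
force: [1.3, -0.0, 2.2]
grip_width: 0.0129
gripper_force: 59.3
```

Request:
play_rows --pt "0 0 1 0 0 0" --pt "0 0 1 0 0 0" --pt "0 0 1 0 0 0" --pt "0 0 0 0 0 0"

```text
time_s: 18.18
tcp_pos: [0.5498, 0.1324, 0.0714]
tcp_rot: [0.787, 0.617, -0.0, 0.0]
force: [0.5, 0.5, 3.9]
grip_width: 0.013
gripper_force: 59.6
```

```bash
python3 s.py
```

```text
h 3.12 yaw 76.2 [0.5498 0.1324 0.0714] [0.5 0.5 3.9] [ 0.05 -0.25 -0.02] -0.98
```

Request:
play_rows --pt "0 0 0.8 0 0 0" --pt "0 0 0.8 0 0 0" --pt "0 0 0.5 0 0 0" --pt "0 0 0 0 0 3" --pt "0 0 0 0 0 3" --pt "0 0 0 0 0 3" --pt "0 0 0 0 0 3" --pt "0 0 0 0 0 3" --pt "0 0 0 0 0 0"

```text
time_s: 19.3
tcp_pos: [0.5498, 0.1324, 0.0695]
tcp_rot: [0.861, 0.509, -0.0, 0.0]
force: [0.2, 0.2, 6.0]
grip_width: 0.0125
gripper_force: 59.7
```

```bash
python3 s.py
```

```text
h 1.16 yaw 61.1 [0.5498 0.1324 0.0695] [0.2 0.2 6. ] [ 0.03 -0.09  0.02] -1.17
```

Request:
play_rows --pt "0 0 0 0 0 4" --pt "0 0 0 0 0 4" --pt "0 0 0 0 0 4" --pt "0 0 0 0 0 4" --pt "0 0 0 0 0 4" --pt "0 0 0 0 0 0"

```text
time_s: 20.05
tcp_pos: [0.5497, 0.1325, 0.0695]
tcp_rot: [0.936, 0.351, 0.0, 0.0]
force: [0.4, -0.1, 6.4]
grip_width: 0.013
gripper_force: 59.7
```

```bash
python3 s.py
```

```text
h 1.16 yaw 41.1 [0.5497 0.1325 0.0695] [ 0.4 -0.1  6.4] [-0.01 -0.12 -0.06] -1.42
```

Request:
play_rows --pt "0 0 0 0 0 3" --pt "0 0 0 0 0 3" --pt "0 0 0 0 0 3" --pt "0 0 0 0 0 0"

```text
time_s: 20.55
tcp_pos: [0.5497, 0.1325, 0.0695]
tcp_rot: [0.961, 0.277, -0.0, 0.0]
force: [0.0, 0.6, 5.5]
grip_width: 0.0129
gripper_force: 59.7
```

```bash
python3 s.py
```

```text
h 1.15 yaw 32.1 [0.5497 0.1325 0.0695] [0.  0.6 5.5] [-0.01 -0.1  -0.06] -1.52
```

Request:
play_rows --pt "0 0 0 0 0 2" --pt "0 0 0 0 0 2" --pt "0 0 0 0 0 2" --pt "0 0 0 0 0 2" --pt "0 0 0 0 0 0"

```text
time_s: 21.18
tcp_pos: [0.5497, 0.1324, 0.0694]
tcp_rot: [0.978, 0.209, -0.0, 0.0]
force: [0.4, -0.2, 5.2]
grip_width: 0.0127
gripper_force: 59.7
```

```bash
python3 s.py
```

```text
h 1.13 yaw 24.1 [0.5497 0.1324 0.0694] [ 0.4 -0.2  5.2] [ 0.02 -0.04 -0.06] -1.62
```

Request:
play_rows --pt "0 0 0 0 0 1" --pt "0 0 0 0 0 1" --pt "0 0 0 0 0 1" --pt "0 0 0 0 0 0"

```text
time_s: 21.68
tcp_pos: [0.5497, 0.1325, 0.0694]
tcp_rot: [0.983, 0.184, -0.0, 0.0]
force: [1.1, 0.0, 5.2]
grip_width: 0.0128
gripper_force: 59.6
```

```bash
python3 s.py
```

```text
h 1.11 yaw 21.2 [0.5497 0.1325 0.0694] [1.1 0.  5.2] [-0.   -0.12  0.04] -1.65
```

Request:
play_rows --pt "0 0 0 0 0 1" --pt "0 0 0 0 0 1" --pt "0 0 0 0 0 1" --pt "0 0 0 0 0 0"

```text
time_s: 22.18
tcp_pos: [0.5503, 0.1326, 0.0695]
tcp_rot: [0.987, 0.158, 0.0, -0.0]
force: [3.5, -0.4, 4.3]
grip_width: 0.013
gripper_force: 59.4
```

```bash
python3 s.py
```

```text
h 1.16 yaw 18.2 [0.5503 0.1326 0.0695] [ 3.5 -0.4  4.3] [ 0.04 -0.76  0.04] -1.69
```

Request:
play_rows --pt "0 0 0 0 0 1" --pt "0 0 0 0 0 1" --pt "0 0 0 0 0 1" --pt "0 0 0 0 0 0"

```text
time_s: 22.68
tcp_pos: [0.5508, 0.1327, 0.0694]
tcp_rot: [0.991, 0.132, 0.001, -0.0]
force: [6.3, -0.2, 2.3]
grip_width: 0.0126
gripper_force: 59.2
```

```bash
python3 s.py
```

```text
h 1.15 yaw 15.2 [0.5508 0.1327 0.0694] [ 6.3 -0.2  2.3] [ 0.15 -1.36  0.44] -1.72
```

The stop has been felt: torque 0.44 N m, with some sideways load. I'll relax the sideways load and ease back slightly.

Request:
play_rows --pt "0.6 0 0 0 0 -1" --pt "0 0 0 0 0 0"

```text
time_s: 22.92
tcp_pos: [0.5508, 0.1327, 0.0694]
tcp_rot: [0.99, 0.141, 0.0, -0.0]
force: [5.3, 0.6, 2.8]
grip_width: 0.0125
gripper_force: 59.3
```

```bash
python3 s.py
```

```text
h 1.13 yaw 16.2 [0.5508 0.1327 0.0694] [5.3 0.6 2.8] [ 0.1  -1.19  0.17] -1.71
```

Request:
play_rows --pt "0.7 0 0 0 0 0" --pt "0.3 0 0 0 0 0" --pt "0 0 0 0 0 0"

```text
time_s: 23.3
tcp_pos: [0.5509, 0.1327, 0.0694]
tcp_rot: [0.99, 0.141, -0.0, 0.0]
force: [3.3, -0.2, 5.6]
grip_width: 0.013
gripper_force: 59.5
```

```bash
python3 s.py
```

```text
h 1.08 yaw 16.2 [0.5509 0.1327 0.0694] [ 3.3 -0.2  5.6] [-0.1  -0.73  0.2 ] -1.71
```

Request:
play_rows --pt "0.6 0 0.3 0 0 0" --pt "0 0 0 0 0 0.5" --pt "0 0 0 0 0 0.5" --pt "0 0 0 0 0 0"

```text
time_s: 23.8
tcp_pos: [0.5511, 0.1328, 0.0692]
tcp_rot: [0.991, 0.132, -0.001, 0.0]
force: [1.4, -0.5, 7.1]
grip_width: 0.0125
gripper_force: 60.0
```

```bash
python3 s.py
```

```text
h 0.87 yaw 15.2 [0.5511 0.1328 0.0692] [ 1.4 -0.5  7.1] [-0.13 -0.41  0.36] -1.72
```

At the stop with balanced load (0.36 N m). Easing the torque, then releasing.

Request:
play_rows --pt "0 0 0 0 0 -0.6" --pt "0 0 0 0 0 0"

```text
time_s: 24.05
tcp_pos: [0.5511, 0.1328, 0.0692]
tcp_rot: [0.991, 0.137, -0.001, 0.0]
force: [2.9, -0.4, 7.8]
grip_width: 0.0127
gripper_force: 59.9
```

Request:
play_rows --pt "0 0 0 0 0 0" --pt "0 0 0 0 0 0" --pt "0 0 0 0 0 0" --pt "0 0 0 0 0 0" --pt "0 0 0 0 0 0" --claw 0.6

```text
time_s: 24.68
tcp_pos: [0.5518, 0.133, 0.069]
tcp_rot: [0.991, 0.137, -0.0, 0.0]
force: [-0.3, 0.9, -0.5]
grip_width: 0.0684
gripper_force: 0.0
```

Request:
play_rows --pt "0 0 -3 0 0 0" --pt "0 0 -10 0 0 0" --pt "0 0 -20 0 0 0" --pt "0 0 -30 0 0 0" --pt "0 0 -30 0 0 0" --pt "-10 0 -15 0 0 0" --pt "-20 0 0 0 0 0" --pt "-10 0 0 0 0 0" --pt "0 0 0 0 0 0" --pt "0 0 0 0 0 0"

```text
time_s: 25.92
tcp_pos: [0.5138, 0.1224, 0.1769]
tcp_rot: [0.991, 0.137, 0.0, -0.0]
force: [-0.1, 0.1, -0.6]
grip_width: 0.0684
gripper_force: 0.0
```

Run:
```python
from h import *
from cell import monitor,cams
r=cams.get_image("wrist"); np.savez("w9.npz",**r); s=cams.get_image("scene")
st=monitor.state(); print(st["tcp_pos"],st["grip_width"],st["force"])
N=[.5503,.1329]
for z in (.0895,.0967,.106): 
    e,a=plugblob(r,[*N,z],rad=70); print(z,e,onplane(r,*e[0],z).round(4),radial(r,N,z,.025,.034,1,range(-60,120,5)))
u,v=map(int,proj(s,[*N,.09])); w=map(int,proj(r,[*N,.09])); x,y=w
a=r["pixels"][max(y-90,0):y+90,x-90:x+90,::-1]; b=s["pixels"][v-25:v+25,u-25:u+25,::-1]
cv2.imwrite("pics/w9.png",np.hstack([cv2.resize(np.clip(q.astype(float)*1.5,0,255).astype(np.uint8),(390,390),interpolation=cv2.INTER_CUBIC) for q in (a,b)]))
```

```text
[0.51387429 0.12237209 0.17681938] 0.06822661438594696 [-0.27917829 -0.32725697 -0.94325914]
0.0895 ((323.7204895019531, 152.4682159423828), (64.83858489990234, 66.22489929199219), 6.426393032073975) [0.5506 0.1323 0.0895] (array([0.5506538, 0.1327371]), np.float64(0.029141111539006323), np.float64(0.0006292750713149213))
0.0967 ((323.7204895019531, 152.4682159423828), (64.83858489990234, 66.22489929199219), 6.426393032073975) [0.5516 0.1326 0.0967] (array([0.55168026, 0.13287256]), np.float64(0.0283371107231844), np.float64(0.0005632546831652561))
0.106 ((323.7204895019531, 152.4682159423828), (64.83858489990234, 66.22489929199219), 6.426393032073975) [0.5529 0.133  0.106 ] (array([0.55261597, 0.13321663]), np.float64(0.02753615767604245), np.float64(0.0005293222008056486))
```

Measured at the seated height, the flange radius comes out at 29 mm and the centre is within 1 mm of the neck. At a height lifted by the spring it would read 27.5 mm, so the plug is down and locked. Handing in.

```bash
python3 -c "
from cell import job
print(job.sign_off())"
```

```text
the job is handed in; nothing more can be done
None
```

I screwed the black plug into the filler neck until I felt its stop, released it and handed the job in at about 26 s; a camera measurement after release showed the flange down and centred within about 1 mm, but the hand-in returned no verdict.

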